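# Half-light check on a bench photometer

## Task

Check the photometer at half light: seat the grey-glass block flat and square in the photometer's pocket, its clipped corner at the pocket's keyed corner, and let go of it; the shutter stays closed until the block is home. Then slide the orange tab of the sprung shutter against its spring to the half-open mark and finish while still holding it there. Leave the amber-glass block and the other things on the bench where they are.

Things in the scene. Friction and masses are not known exactly. Their poses are not given: they have to be found in the camera images.
- grey_block: The reference block to seat. Black metal frame, 60 mm (its x) by 44 mm (its y), 22 mm tall, about 0.12 kg, with a 26 mm square grey glass pane in the middle; its -x, -y corner, marked by a white dot, is clipped at 45 degrees by 12 mm. Origin: centre of the underside, z up. Flat on the bench, x within 0.5 rad of world x.
- amber_block: The other block, to be left where it is. Black metal frame, 60 mm (its x) by 44 mm (its y), 22 mm tall, about 0.12 kg, with a 26 mm square amber glass pane in the middle; its -x, -y corner, marked by a white dot, is clipped at 45 degrees by 12 mm. Origin: centre of the underside, z up. Flat on the bench, x within 0.5 rad of world x.
- grey_block_key (a point): Middle of the clipped corner face of the grey block, at its underside: (-24, -16, 0) mm in the block's frame.
- photometer: Fixed grey instrument, 170 mm deep (x), 240 mm wide (y), turned up to 0.3 rad. Origin: centre of its underside; x to its rear, y from the pocket towards the tab, z up. Its flat dark deck is at z = 50 mm. The rear console begins 60 mm behind the pocket's centre (a lens barrel 50 mm behind) and reaches 86 mm above the bench.
- pocket (a point): Centre of the pocket's floor; axes as the photometer's. The pocket is 9 mm deep (floor at z = 41 mm), 1.25 mm wider than the block on every side, with a bright 3 mm lead-in slope round its mouth and a 26 mm square light aperture in the floor. Seated, the block's origin lies here with the same yaw as this frame, and its top stands 13 mm above the deck.
- pocket_key (a point): The keyed corner of the pocket: where grey_block_key must come to lie, at (-24, -16, 0) mm in the pocket frame.
- tab_top (a point): Centre of the top of the shutter's orange thumb tab, 24.5 mm above the deck (z = 74.5 mm), moving with the shutter; axes as the pocket's. The tab is 26 mm along x, 12 mm along y, free on all sides, 101 mm to +y of the pocket centre when shut. Its white line points at three square marks on the deck: shut (black), half (half black), open (white), 16 mm apart.
- shutter (a joint): Travel of the sprung shutter in m: 0 shut, 0.016 half open, 0.032 fully open, growing as the tab moves to the photometer's +y, away from the pocket. A spring shuts it when let go: about 2 N at the start, rising by 3 N per 10 mm, so about 7 N at half and 12 N fully open.
- buffer_bottle: Bystander: small white bottle with a blue cap, 56 mm across, 103 mm tall, origin under its centre, left of the photometer.
- beaker: Bystander: clear plastic beaker, 60 mm across, 72 mm tall, origin under its centre, left of the photometer.
- marker: Bystander: black and white marker pen, 133 mm long along its y, 14 mm thick, lying on the bench at the right, origin under its centre.

How it is judged:
By the outcome, as a careful person would: the job done as asked, in the order asked, and still so for the second after the job is handed in, while the arm keeps its last pose, push and grip.
It also fails if it takes over 48 s, if anything falls off the work surface, if the arm or the gripper's body presses on something with over 40 N, if the wrist force passes 120 N, or if a joint passes its speed limit or range.

## Robot

A 6-joint arm with a two-finger parallel gripper is mounted at the origin on a cart in front of the work surface, level with it; the furniture and walls round the work are solid. World frame = base frame: x ahead of the robot, y to its left, z up, the work surface at z = 0. Lengths are in m, angles in rad, forces in N, time in s.
With the tool pointing down it reaches from about 0.325 to 1 m from the base axis. Payload 5.1 kg.
Tool frame: the origin (TCP) lies at the very end of the fingers, on their centre line; the grasp point (between the pads) lies 19 mm behind it; z points along the fingers, y is the direction in which the jaws open and shut (so a half turn about z gives the same grasp; the last joint's range is limited). The gripper opens to 85 mm and grips with 20 to 120 N. Pads are 22 mm wide; open, the fingers measure 114 mm over their backs; the gripper's body (76 mm by 85 mm) begins 54 mm behind the grasp point. The pads swing forward as they close: fully open they stand 13 mm farther back than shut.
Start: joints at [-1.402, 0.124, 1.65, -0, 1.367, -0.083], TCP at [0.162, -0.629, 0.195] pointing down, gripper open.
Joint ranges: [-2.61, 2.61], [-1.02, 2.33], [0.03, 2.71], [-1.35, 4.49], [0.32, 2.68], [-2.91, 2.91]. Speed limits (rad/s): [2.57, 2.57, 3.14, 3.14, 3.14, 3.14].

## Interface

Orientations are given as a rotation vector (axis times angle).
In Python, from rig import * gives the robot as it stands.
- The arm moves only by the tool servo_tool, never from a script. Its argument "targets" is a list of rows, each a list of 2 entries, a list of its own where there are three numbers: the shift along the tool's x, y, z in m, then the turn about the tool's z in rad. In form: [[[dx, dy, dz], roll], ...]. A call has 1 to 12 rows; each row shifts and turns the commanded pose from where the row before left it, along the tool's axes as they then stand; what a row does not reach is not made up. A row lasts 1/12 s, in which the tool goes at most 41.7 mm and 7.16 degrees, less where a joint would pass 70% of its speed; a pose out of reach is approached as far as the arm can. A call is refused whole if a number of a shift passes 0.0417 or a number of a turn 0.125, either way. A call with a gripper value outside its range is refused whole. "hand" is the finger opening in m, from 0 to 0.0854, set as the call begins (left out, the last holds). The fingers move at their own pace and stop on an object; "force" is the grip in N (left out, the last holds). Time passes only in rows, so rows that do not move let the fingers close. It gives the time, the measured TCP pose, the force and the opening at its end, in the units of the state.
- state(): the state, without advancing time (a new reading comes with each control period).
- snapshot(name): name is "scene" or "side" or "wrist"; returns a dict with "image" (400x640x3 uint8, blue, green, red), "depth" (400x640 float32, m along the optical axis (not along the pixel's ray), 0 where there is no reading), "K" (3x3 intrinsics, pixels), "R" (3x3) and "t" (3): a world point X has camera coordinates R X + t. Camera axes: x right, y down, z forward; pixel columns grow to the right and rows downward; lengths in m; the calibration is good to about 2 mm. A picture is of the moment at which its call begins.
- sign_off(): hands the job in, once; it reports no verdict.
The state is a dict: "clock": time; "q": joint angles; "dq": joint speeds; "joint_torque": joint torques, N m; "eef_pos": TCP position; "ee_rot": TCP orientation; "contact_force": force on the tool from outside, world axes, zero at the start; "ft_torque": the same for the moment, N m; "width": opening from 0.0 (shut) to 1.0 (fully open).
Only numpy, scipy, OpenCV 4.12 (cv2) and the standard library are available. Lean on these libraries where they do the work, as an engineer would, in place of code of your own. Each camera call takes 0.05 s, during which the arm holds its last target.

## Working session

There is one attempt and no reset: what is moved stays moved. The work goes in short steps, Python scripts to look and compute and a tool call to move; the robot and the scene stay as the last step left them, time stands still between calls to the robot, and variables do not carry over. Pictures are saved under pics/ and viewed, and the job is handed in when it is done.

Besides the shell and the picture viewer there is one more tool, called after ">>>" in YAML: its name, and indented under it one key for each argument. servo_tool: Moves the arm, as the interface text tells. Its arguments: {"type":"object","properties":{"targets":{"type":"array","items":{"type":"array"}},"hand":{"type":"number"},"force":{"type":"number"}},"required":["targets"]}

```bash
mkdir -p pics; ls
python3 - <<'E'
from rig import *
import cv2,numpy as np
s=state(); print(s)
for n in ["scene","side","wrist"]:
    d=snapshot(n); cv2.imwrite(f"pics/{n}0.png",d["image"]); np.savez(f"{n}0.npz",**d); print(n,d["K"],d["R"],d["t"])
E
```

```text
pics
{'clock': 0.0, 'q': array([-1.40162046e+00,  1.24510264e-01,  1.65167194e+00,  3.35583111e-05,
        1.36748773e+00, -8.25818478e-02]), 'dq': array([-1.17111488e-03,  1.43377155e-04,  1.26579475e-04, -8.43482635e-05,
        1.43169429e-03, -9.73979663e-04]), 'joint_torque': array([-4.85699802e-04, -4.23613214e+01, -3.65452158e+01, -9.63361708e-05,
        7.06012419e-03,  1.13439165e-05]), 'eef_pos': array([ 0.16179745, -0.62883725,  0.19355097]), 'ee_rot': array([-3.11467650e+00, -3.94145205e-01,  8.96053712e-05]), 'contact_force': array([ 0.96829872,  0.47356967, -0.20359303]), 'ft_torque': array([ 0.00721523,  0.00426544, -0.0337915 ]), 'width': 0.9987926787191276}
scene [[469.50215942   0.         321.99264765]
 [  0.         469.50215942 190.58208019]
 [  0.           0.           1.        ]] [[ 0.27946856 -0.96011976  0.0082079 ]
 [-0.47143892 -0.144662   -0.86995302]
 [ 0.83644645  0.23925499 -0.49306631]] [-0.10116173  0.32642446  1.00529998]
side [[415.4994599    0.         328.37706891]
 [  0.         415.4994599  204.22162254]
 [  0.           0.           1.        ]] [[ 0.67907367  0.73403193  0.00748872]
 [ 0.59124741 -0.54087644 -0.59823004]
 [-0.43506948  0.41066996 -0.80128942]] [-0.3764147  -0.24530859  1.47229858]
wrist [[292.39436759   0.         320.76395399]
 [  0.         292.39436759 204.33413785]
 [  0.           0.           1.        ]] [[ 0.24799388 -0.96875908 -0.00220951]
 [-0.92856997 -0.23835471  0.28450808]
 [-0.27614643 -0.06850458 -0.9586711 ]] [-0.649821   -0.03669522  0.38006775]
```

View pics/scene0.png

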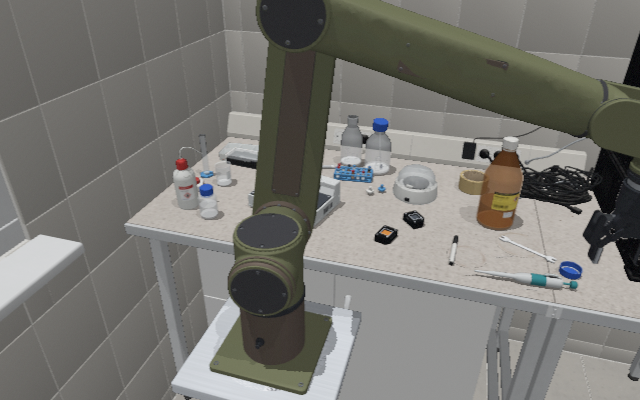

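View pics/side0.png

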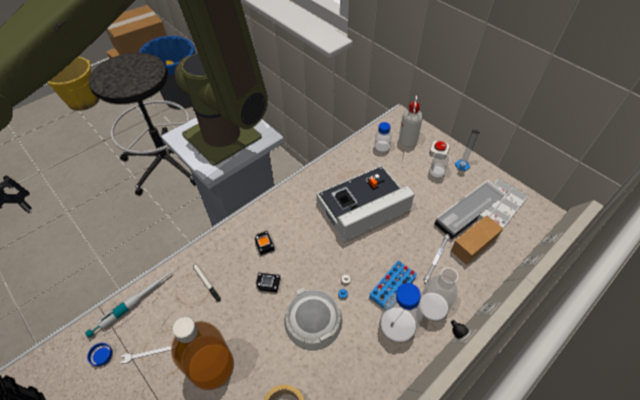

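View pics/wrist0.png

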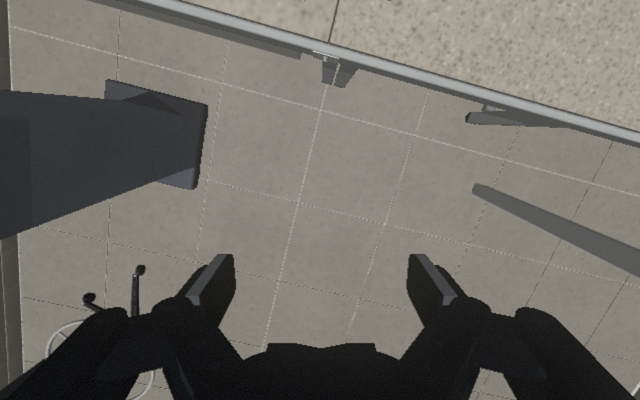

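The side view shows the amber block at about (264,242), the grey block at (268,282), the pocket at (343,197) and the orange tab at (374,182). I'll enlarge these.

```bash
cat > h.py <<'E'
import numpy as np,cv2
def ray(d,u,v,z):
    K,R,t=d["K"],d["R"],d["t"]
    r=R.T@np.linalg.inv(K)@np.array([u,v,1.0]); c=-R.T@t
    return c+r*(z-c[2])/r[2]
def proj(d,X):
    p=d["K"]@(d["R"]@np.asarray(X)+d["t"]); return p[:2]/p[2]
def crop(d,u0,v0,u1,v1,s,name):
    im=cv2.resize(d["image"][v0:v1,u0:u1],None,fx=s,fy=s,interpolation=cv2.INTER_CUBIC)
    cv2.imwrite(name,im)
E
python3 - <<'E'
from h import *
d=dict(np.load("side0.npz"))
crop(d,240,140,430,310,4,"pics/sc0.png") if 0 else crop(d,235,155,425,305,4,"pics/sc0.png")
for n,u,v,z in [("amber",264,242,.022),("grey",268,282,.022),("pocket",343,197,.05),("tab",374,180,.0745)]: print(n,ray(d,u,v,z))
E
```

```text
amber [ 0.46555145 -0.16786141  0.022     ]
grey [ 0.5721217  -0.23620032  0.022     ]
pocket [0.51571732 0.09497112 0.05      ]
tab [0.54526276 0.1954345  0.0745    ]
```

View pics/sc0.png

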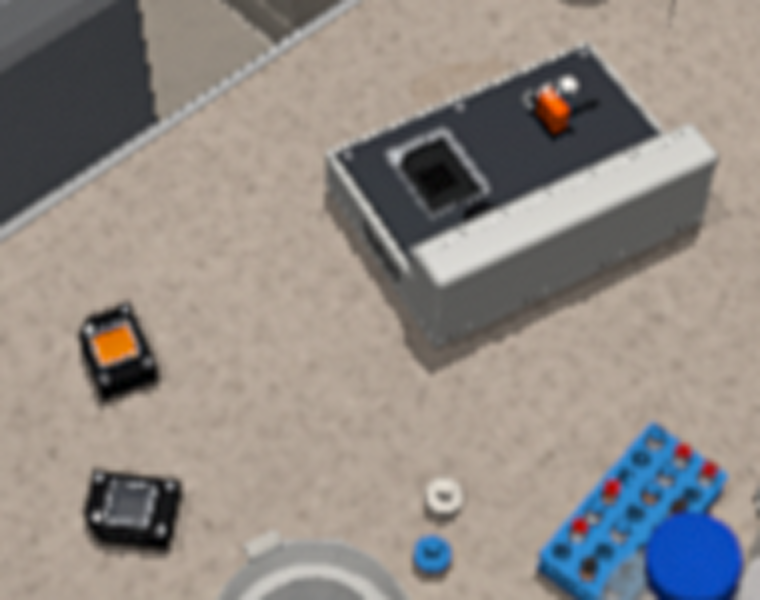

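Run:
```python
from h import *
d=dict(np.load("side0.npz"))
print("bottle base",ray(d,212,370,0),"cap",ray(d,184,330,.2))
```

```text
bottle base [ 0.65417362 -0.47167225  0.        ] cap [ 0.6236743  -0.46790213  0.2       ]
```

>>> servo_tool:
  targets:
    - [[0.028, -0.024, -0.004], 0]
    - [[0.028, -0.024, -0.004], 0]
    - [[0.028, -0.024, -0.004], 0]
    - [[0.028, -0.024, -0.004], 0]
    - [[0.028, -0.024, -0.004], 0]
    - [[0.028, -0.024, -0.004], 0]
    - [[0.028, -0.024, -0.004], 0]
    - [[0.028, -0.024, -0.004], 0]
    - [[0.028, -0.024, -0.004], 0]
    - [[0.028, -0.024, -0.004], 0]
    - [[0.028, -0.024, -0.004], 0]
    - [[0.0, 0.0, 0], 0]

```text
clock: 1.15
eef_pos: [0.3973, -0.2929, 0.2397]
ee_rot: [-3.115, -0.404, -0.004]
contact_force: [0.2, 0.2, -0.1]
width: 0.999
```

Run:
```python
from rig import *
from h import *
print(state()["eef_pos"])
d=snapshot("wrist"); cv2.imwrite("pics/w1.png",d["image"]); np.savez("w1.npz",**d)
print(proj(d,[.572,-.236,.022]))
```

```text
[ 0.39726803 -0.29285771  0.23972933]
[311.28804279  21.04167695]
```

View pics/w1.png

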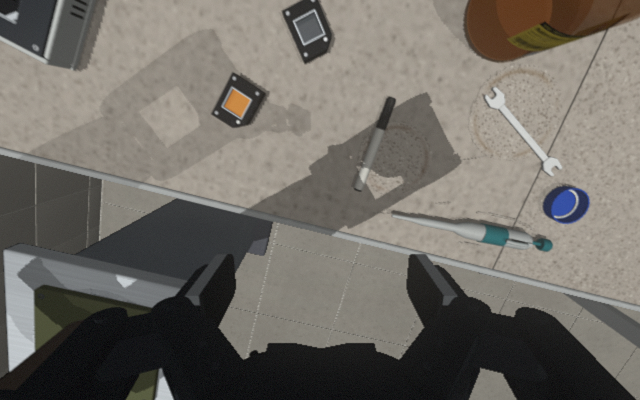

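The grey block is at about (307,30), the amber one at (239,100). I'll move forward to centre the grey block.

>>> servo_tool:
  targets:
    - [[0.025, -0.001, 0.005], 0]
    - [[0.025, -0.001, 0.005], 0]
    - [[0.025, -0.001, 0.005], 0]
    - [[0.025, -0.001, 0.005], 0]
    - [[0.01, 0, 0.005], 0]
    - [[0, 0, 0], 0]
    - [[0, 0, 0], 0]

```text
clock: 1.78
eef_pos: [0.499, -0.2663, 0.2128]
ee_rot: [-3.116, -0.394, 0.004]
contact_force: [-0.1, 0.4, -0.5]
width: 0.995
```

Run:
```python
from rig import *
from h import *
s=state(); print(s["eef_pos"],s["ee_rot"],np.abs(s["dq"]).max())
d=snapshot("wrist"); cv2.imwrite("pics/w2.png",d["image"]); np.savez("w2.npz",**d)
u,v=proj(d,[.565,-.245,.022]).astype(int);print(u,v)
crop(d,u-50,max(v-50,0),u+50,max(v-50,0)+100,6,"pics/w2c.png"); print(u-50,max(v-50,0))
```

```text
[ 0.49895575 -0.266347    0.21281583] [-3.11584849 -0.39402476  0.00365003] 0.02709304694487216
316 119
266 69
```

View pics/w2c.png

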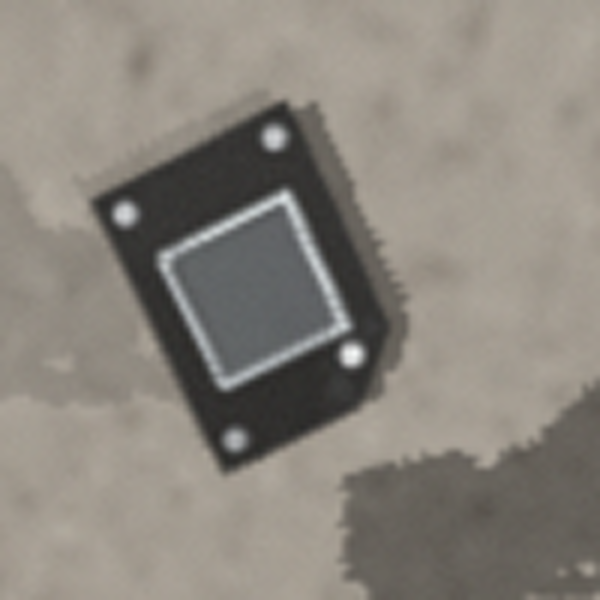

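Run:
```python
from h import *
d=dict(np.load("w2.npz"))
f=lambda p,z=.022: ray(d,266+(p[0]+.5)/6-.5,69+(p[1]+.5)/6-.5,z)
fr=[f(p) for p in [(289,100),(93,202),(225,473)]]
print(fr)
g=np.array([f(p) for p in [(289,192),(160,258),(222,390),(350,325)]])
print(g, g.mean(0))
c=(fr[0]+fr[2])/2; print("outer centre",c)
a=fr[1]-fr[2]; print(np.linalg.norm(a),np.arctan2(a[1],a[0])); b=fr[1]-fr[0];print(np.linalg.norm(b),np.arctan2(-b[0],b[1]))
a=(g[0]+g[1]-g[2]-g[3]);print(np.arctan2(a[1],a[0]));b=(g[1]+g[2]-g[0]-g[3]);print(np.arctan2(-b[0],b[1]))
```

```text
[array([ 0.60191441, -0.23210484,  0.022     ]), array([ 0.57385164, -0.19877456,  0.022     ]), array([ 0.52847437, -0.23661237,  0.022     ])]
[[ 0.58536497 -0.2362152   0.022     ]
 [ 0.56676883 -0.21407983  0.022     ]
 [ 0.54469285 -0.23213028  0.022     ]
 [ 0.56366616 -0.25438703  0.022     ]] [ 0.5651232  -0.23420309  0.022     ]
outer centre [ 0.56519439 -0.2343586   0.022     ]
0.05908296411549159 0.6950426361873039
0.04357094000433862 0.6998079561119168
0.6912674080740618
0.7023471991754975
```

Run:
```python
from h import *
d=dict(np.load("side0.npz"))
f=lambda p,z=.022: ray(d,235+(p[0]+.5)/4-.5,155+(p[1]+.5)/4-.5,z)
g=np.array([f(p) for p in [(97,474),(178,485),(162,530),(95,517)]]);print(g,g.mean(0))
for i in range(4):
    e=g[(i+1)%4]-g[i]; print(np.linalg.norm(e),np.arctan2(e[1],e[0]))
w=dict(np.load("w2.npz")); 
for u,v in [(308,117),(290,110),(310,60)]:
    print(w["depth"][v,u], ray(w,u,v,0))
```

```text
[[ 0.53459515 -0.23819069  0.022     ]
 [ 0.57804917 -0.20302402  0.022     ]
 [ 0.596644   -0.23146143  0.022     ]
 [ 0.55915315 -0.25839625  0.022     ]] [ 0.56711037 -0.2327681   0.022     ]
0.05590122312443851 0.6803768735640328
0.033977259101517665 -0.9916938925881649
0.04616328893231864 -2.518599554320803
0.03180188247087708 2.453121464543244
0.35886815 [ 0.56514108 -0.23306405  0.        ]
0.3500669 [ 0.56777255 -0.20876509  0.        ]
0.35677284 [ 0.63053036 -0.21972585  0.        ]
```

>>> servo_tool:
  targets:
    - [[0.018, -0.0036, 0.017], 0]
    - [[0.018, -0.0037, 0.017], 0]
    - [[0.018, -0.0036, 0.017], 0]
    - [[0.018, -0.0037, 0.017], 0]
    - [[0, 0, 0.017], -0.111]
    - [[0, 0, 0.017], -0.111]
    - [[0, 0, 0.017], -0.111]
    - [[0, 0, 0.017], -0.112]
    - [[0, 0, 0], 0]
    - [[0, 0, 0], 0]
  hand: 0.068
  force: 30

```text
clock: 2.67
eef_pos: [0.5646, -0.2343, 0.0775]
ee_rot: [-2.954, -1.066, 0.002]
contact_force: [-0.6, 0.2, 0.5]
width: 0.8
```

```bash
cat >> h.py <<'E'
from scipy.spatial.transform import Rotation as Ro
def tool(s):
    M=Ro.from_rotvec(s["ee_rot"]).as_matrix()
    print("pos",s["eef_pos"],"yaw",np.arctan2(M[1,0],M[0,0]),"zax",M[:,2],"F",s["contact_force"],"w",s["width"],"t",s["clock"])
    return M
E
python3 - <<'E'
from rig import *
from h import *
s=state(); M=tool(s)
print("delta tool",M.T@(np.array([.5652,-.2342,.010])-s["eef_pos"]))
d=snapshot("wrist"); cv2.imwrite("pics/w3.png",d["image"]); np.savez("w3.npz",**d)
E
```

```text
pos [ 0.56463544 -0.23429622  0.0774532 ] yaw 0.6926536907884268 zax [-1.68987212e-03  5.88800310e-04 -9.99998399e-01] F [-0.61485047  0.18174381  0.49108878] w 0.7999363895373727 t 2.6667
delta tool [0.00055826 0.00038982 0.0674522 ]
```

View pics/w3.png

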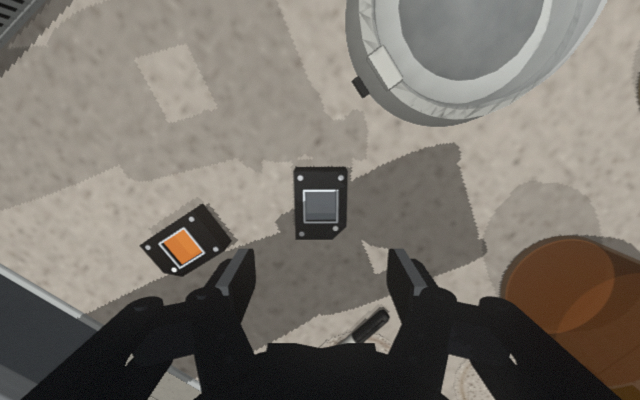

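>>> servo_tool:
  targets:
    - [[0.0006, 0.0003, 0.015], 0]
    - [[0, 0, 0.015], 0]
    - [[0, 0, 0.015], 0]
    - [[0, 0, 0.015], 0]
    - [[0, 0, 0.0075], -0.002]
    - [[0, 0, 0], 0]
    - [[0, 0, 0], 0]

```text
clock: 3.3
eef_pos: [0.5672, -0.2341, 0.0115]
ee_rot: [2.951, 1.074, 0.001]
contact_force: [-0.1, 0.2, -0.6]
width: 0.798
```

>>> servo_tool:
  targets:
    - [[0, 0, 0], 0]
    - [[0, 0, 0], 0]
    - [[0, 0, 0], 0]
    - [[0, 0, 0], 0]
    - [[0, 0, 0], 0]
    - [[0, 0, 0], 0]
  hand: 0.03
  force: 40

```text
clock: 3.8
eef_pos: [0.5668, -0.2336, 0.0105]
ee_rot: [2.952, 1.075, 0.0]
contact_force: [0.3, -0.5, -0.4]
width: 0.352
```

Run:
```python
from rig import *
from h import *
s=state(); M=tool(s)
d=snapshot("wrist"); cv2.imwrite("pics/w4.png",d["image"]); np.savez("w4.npz",**d)
d=snapshot("side"); crop(d,200,200,360,320,5,"pics/s4.png")
```

```text
pos [ 0.56679333 -0.23358001  0.01051621] yaw 0.6987674223554218 zax [ 2.39190919e-04 -1.00980291e-04 -9.99999966e-01] F [ 0.3341402  -0.50786766 -0.35049517] w 0.35158249340823816 t 3.8
```

View pics/w4.png

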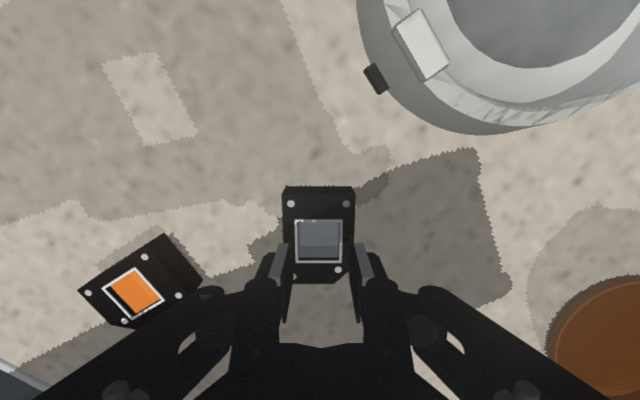

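View pics/s4.png

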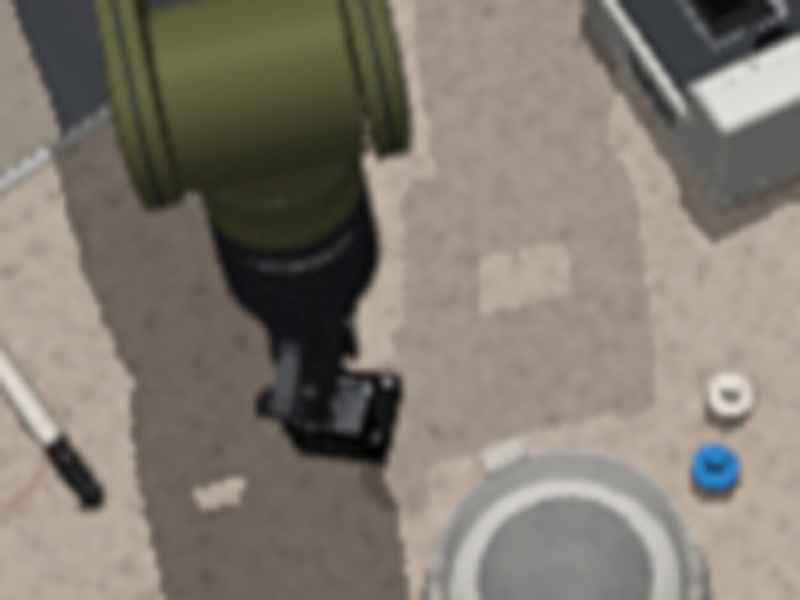

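Run:
```python
from h import *
d=dict(np.load("w4.npz")); crop(d,250,170,390,290,5,"pics/w4c.png")
print(d["depth"][180:330:10,280:361:8].round(3))
for z in (.022,.0105,.03): 
  for y in (-.022,.022,.015):
    M=Ro.from_rotvec([2.952,1.075,0]).as_matrix(); print(z,y,proj(d,np.array([.5668,-.2336,z])+M[:,1]*y))
```

```text
[[0.193 0.194 0.193 0.194 0.193 0.194 0.194 0.193 0.194 0.194 0.194]
 [0.197 0.183 0.183 0.184 0.183 0.184 0.183 0.183 0.183 0.184 0.196]
 [0.197 0.173 0.175 0.174 0.174 0.175 0.174 0.174 0.174 0.174 0.198]
 [0.2   0.176 0.176 0.177 0.176 0.174 0.176 0.177 0.177 0.177 0.2  ]
 [0.202 0.178 0.177 0.178 0.177 0.178 0.177 0.177 0.177 0.178 0.201]
 [0.204 0.18  0.178 0.185 0.183 0.184 0.183 0.184 0.181 0.18  0.203]
 [0.206 0.182 0.181 0.185 0.185 0.187 0.186 0.185 0.181 0.181 0.207]
 [0.143 0.142 0.183 0.187 0.188 0.188 0.188 0.187 0.183 0.143 0.142]
 [0.131 0.135 0.185 0.185 0.185 0.185 0.185 0.185 0.185 0.139 0.132]
 [0.122 0.135 0.187 0.188 0.188 0.189 0.188 0.188 0.188 0.14  0.123]
 [0.117 0.135 0.189 0.19  0.19  0.189 0.19  0.19  0.215 0.139 0.118]
 [0.119 0.136 0.218 0.218 0.217 0.217 0.219 0.218 0.218 0.14  0.   ]
 [0.121 0.134 0.22  0.221 0.219 0.22  0.22  0.221 0.22  0.139 0.12 ]
 [0.119 0.222 0.224 0.222 0.223 0.224 0.222 0.223 0.222 0.224 0.123]
 [0.121 0.226 0.225 0.225 0.225 0.226 0.225 0.224 0.224 0.225 0.124]]
0.022 -0.022 [284.32827225 238.08905931]
0.022 0.022 [355.1372374  238.02040485]
0.022 0.015 [343.8725192  238.03132682]
0.0105 -0.022 [286.40629648 231.19360201]
0.0105 0.022 [353.16448283 231.12911138]
0.0105 0.015 [342.54416843 231.13937096]
0.03 -0.022 [282.72739724 243.40120398]
0.03 0.022 [356.65700884 243.32932222]
0.03 0.015 [344.89585519 243.34075759]
```

View pics/w4c.png

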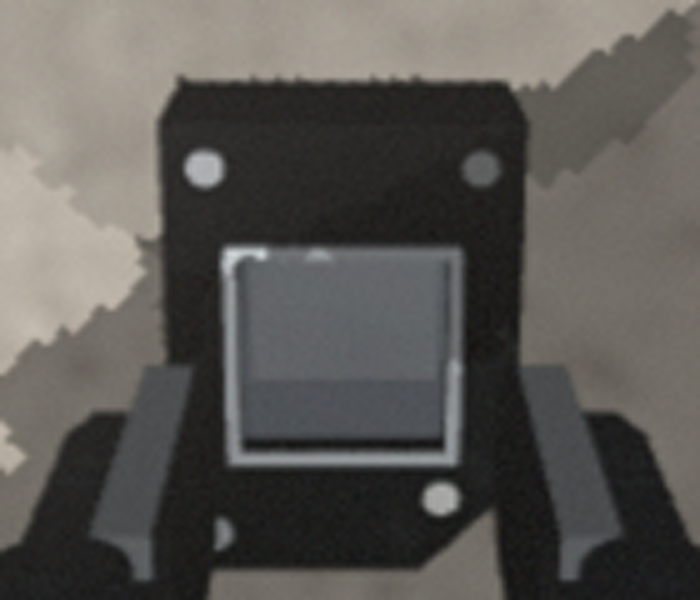

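Run:
```python
from h import *
d=dict(np.load("w4.npz"))
M=Ro.from_rotvec([2.952,1.075,0]).as_matrix(); p=np.array([.5668,-.2336,.0105])
for u,v in [(280,245),(284,245),(286,248),(284,260),(278,275),(358,245),(360,260),(352,205),(320,205),(290,286),(320,215),(268,258),(292,220),(289,225),(289,235),(289,242)]:
    z=d["depth"][v,u]; X=d["R"].T@(np.linalg.inv(d["K"])@[u,v,1]*z-d["t"]); print(u,v,round(float(z),3),X.round(4),"tool",(M.T@(X-p)).round(4))
```

```text
280 245 0.146 [ 0.5622 -0.2116  0.0557] tool [ 0.0106 -0.0198 -0.0452]
284 245 0.148 [ 0.5629 -0.2134  0.0544] tool [ 0.01   -0.0179 -0.0439]
286 248 0.144 [ 0.5639 -0.2145  0.0579] tool [ 0.0101 -0.0165 -0.0474]
284 260 0.133 [ 0.5639 -0.215   0.0699] tool [ 0.0097 -0.0161 -0.0594]
278 275 0.12 [ 0.5637 -0.2142  0.0838] tool [ 0.0101 -0.0169 -0.0733]
358 245 0.148 [ 0.5868 -0.2423  0.0538] tool [ 0.0098  0.0195 -0.0433]
360 260 0.132 [ 0.5863 -0.2412  0.0707] tool [ 0.0101  0.0184 -0.0602]
352 205 0.175 [ 0.5959 -0.2344  0.023 ] tool [ 0.0217  0.0193 -0.0125]
320 205 0.176 [ 0.5833 -0.22    0.0218] tool [ 0.0214  0.0002 -0.0113]
290 286 0.144 [ 0.5515 -0.2275  0.0636] tool [-0.0078 -0.0145 -0.0531]
320 215 0.177 [ 0.5786 -0.2239  0.0225] tool [ 0.0153  0.0002 -0.012 ]
268 258 0.143 [ 0.5552 -0.2105  0.0607] tool [ 0.006  -0.0251 -0.0502]
292 220 0.179 [ 0.565  -0.213   0.0218] tool [ 0.0118 -0.0169 -0.0113]
289 225 0.179 [ 0.5613 -0.2136  0.022 ] tool [ 0.0087 -0.0188 -0.0115]
289 235 0.181 [ 0.5562 -0.2177  0.0222] tool [ 0.0021 -0.019  -0.0117]
289 242 0.182 [ 0.5527 -0.2205  0.0225] tool [-0.0024 -0.0191 -0.012 ]
```

Run:
```python
from rig import *
from h import *
s=state();M=tool(s);p=s["eef_pos"]
d=dict(np.load("w4.npz"));print("cam",-d["R"].T@d["t"], "in tool",M.T@(-d["R"].T@d["t"]-p))
for u,v in [(320,350),(320,380),(230,300),(410,300)]:
    z=d["depth"][v,u]; X=d["R"].T@(np.linalg.inv(d["K"])@[u,v,1]*z-d["t"]); print(u,v,z,(M.T@(X-p)).round(4))
print("open (w3)")
d=dict(np.load("w3.npz")); M3=Ro.from_rotvec([-2.954,-1.066,.002]).as_matrix(); p3=np.array([.5646,-.2343,.0775])
print("cam in tool",M3.T@(-d["R"].T@d["t"]-p3))
for u,v in [(250,253),(247,260),(240,275),(392,253),(398,265),(320,350)]:
    z=d["depth"][v,u]; X=d["R"].T@(np.linalg.inv(d["K"])@[u,v,1]*z-d["t"]); print(u,v,z,(M3.T@(X-p3)).round(4))
d=snapshot("side"); np.savez("s5.npz",**d)
print("proj tip z.0105",[proj(d,p+M[:,1]*y) for y in (-.02,.02)],"proj z.055",[proj(d,p+M[:,1]*y+[0,0,.044]) for y in (-.02,.02)])
crop(d,230,240,310,300,10,"pics/s5.png")
d=snapshot("scene"); np.savez("c5.npz",**d)
print(proj(d,p)); u,v=proj(d,p).astype(int); crop(d,u-60,v-60,u+60,v+30,6,"pics/c5.png");print(u-60,v-60)
```

```text
pos [ 0.56671884 -0.23355024  0.01035871] yaw 0.6987768943968223 zax [ 3.43291644e-05 -1.32875322e-06 -9.99999999e-01] F [ 0.40096514 -0.64289568  0.30007217] w 0.355168858817242 t 3.9
cam [ 0.62218469 -0.18793239  0.19022038] in tool [ 0.071816    0.00075795 -0.17985982]
320 350 0.08146601 [ 0.0097  0.0005 -0.1133]
320 380 0.07195267 [ 0.0099  0.0005 -0.1232]
230 300 0.10924104 [ 0.0065 -0.0332 -0.0853]
410 300 0.110291876 [ 0.0058  0.0344 -0.0844]
open (w3)
cam in tool [ 0.07184887  0.00074536 -0.17964515]
250 253 0.14162381 [ 0.009  -0.0336 -0.0506]
247 260 0.13603842 [ 0.0083 -0.0336 -0.0566]
240 275 0.122606255 [ 0.0086 -0.0332 -0.0705]
392 253 0.140451 [ 0.0094  0.0349 -0.0517]
398 265 0.12803428 [ 0.0099  0.0345 -0.0645]
320 350 0.08277279 [ 0.0088  0.0005 -0.112 ]
proj tip z.0105 [array([269.56709041, 275.34003139]), array([266.4325304 , 288.76257843])] proj z.055 [array([267.80364022, 267.66403374]), array([264.52719767, 281.35720889])]
[415.18824193 218.39627122]
355 158
```

View pics/s5.png

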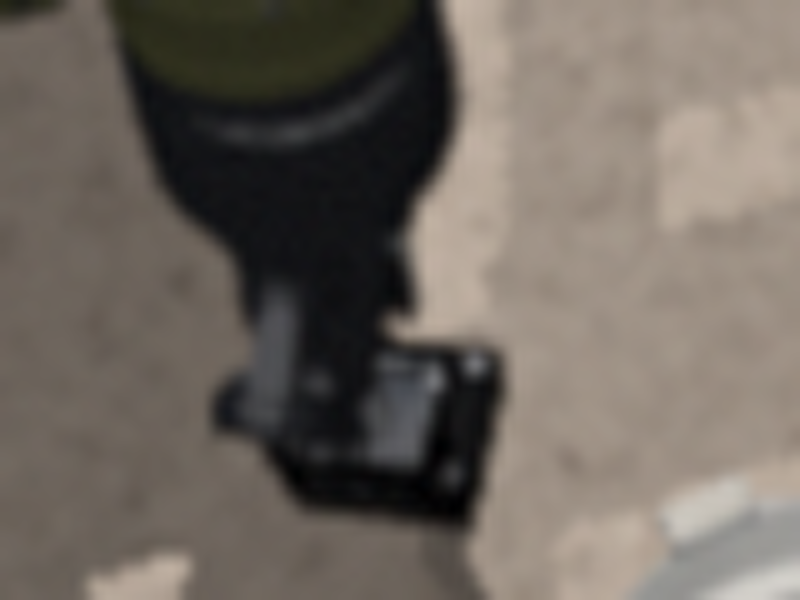

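View pics/c5.png

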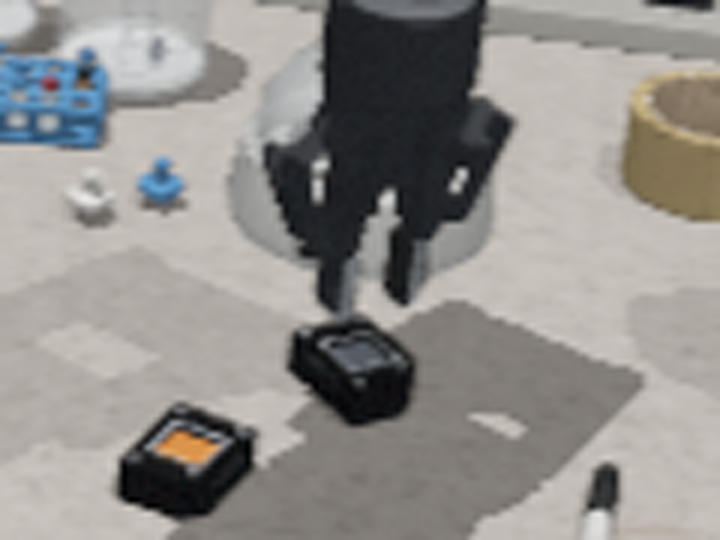

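Cameras show the fingers actually end about 43 mm short of the reported TCP: they closed above the block without touching it. I'll reopen, go down by that much, and regrip.

>>> servo_tool:
  targets:
    - [[-0.0015, 0, 0], -0.001]
    - [[0, 0, 0], 0]
    - [[0, 0, 0], 0]
    - [[0, 0, 0], 0]
    - [[0, 0, 0], 0]
    - [[0, 0, 0.01], 0]
    - [[0, 0, 0.01], 0]
    - [[0, 0, 0.01], 0]
    - [[0, 0, 0.005], 0]
    - [[0, 0, 0.005], 0]
    - [[0, 0, 0], 0]
    - [[0, 0, 0], 0]
  hand: 0.068

```text
clock: 5.0
eef_pos: [0.5653, -0.2344, -0.0303]
ee_rot: [-2.951, -1.077, 0.001]
contact_force: [-1.2, -1.1, 0.3]
width: 0.799
```

Run:
```python
from rig import *
from h import *
s=state(); M=tool(s)
d=snapshot("wrist"); np.savez("w5.npz",**d); crop(d,220,150,420,300,4,"pics/w5c.png")
```

```text
pos [ 0.56526121 -0.2343774  -0.03025793] yaw 0.699794746702057 zax [-8.37192151e-04  4.56077220e-04 -9.99999546e-01] F [-1.16270077 -1.08970601  0.2577495 ] w 0.7987472354315601 t 5.0
```

View pics/w5c.png

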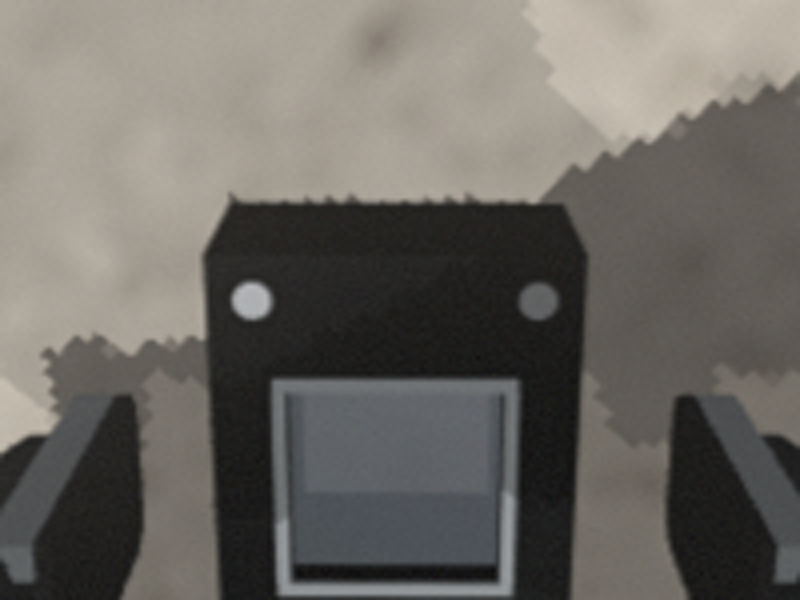

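The pads now straddle the block (block columns 205–585 in the crop, pads at 132 and 668). I'll close the gripper.

>>> servo_tool:
  targets:
    - [[0, 0, 0], 0]
    - [[0, 0, 0], 0]
    - [[0, 0, 0], 0]
    - [[0, 0, 0], 0]
    - [[0, 0, 0], 0]
    - [[0, 0, 0], 0]
  hand: 0.03
  force: 40

```text
clock: 5.55
eef_pos: [0.5663, -0.2349, -0.0288]
ee_rot: [2.95, 1.077, 0.002]
contact_force: [0.2, 0.0, 4.7]
width: 0.503
```

Run:
```python
from rig import *
from h import *
s=state(); M=tool(s)
d=snapshot("wrist"); np.savez("w6.npz",**d); crop(d,220,150,420,300,4,"pics/w6c.png")
```

```text
pos [ 0.56630658 -0.23491279 -0.02875224] yaw 0.6997957458683942 zax [ 1.48910472e-03 -7.34733922e-04 -9.99998621e-01] F [0.15055232 0.01339267 4.71764327] w 0.5032754713996509 t 5.55
```

View pics/w6c.png

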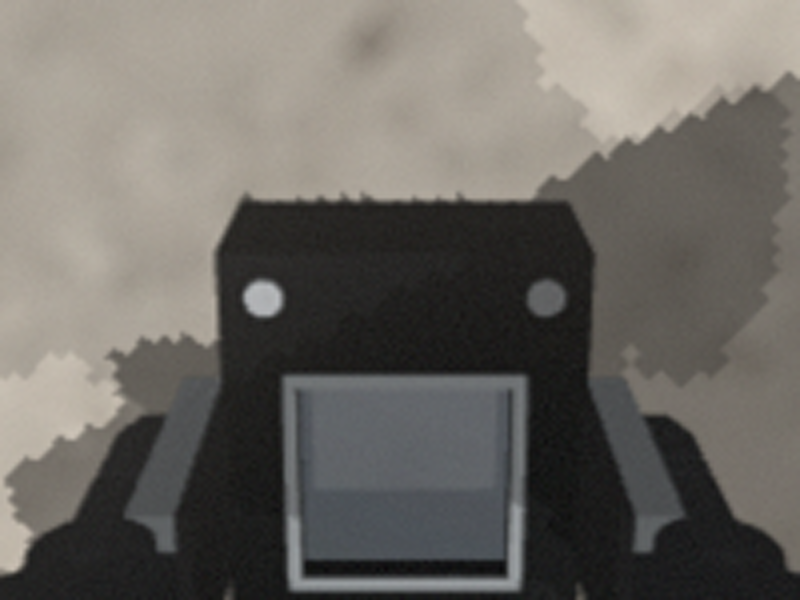

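>>> servo_tool:
  targets:
    - [[0, 0, -0.01], 0]
    - [[0, 0, -0.03], 0]
    - [[0, 0, -0.035], 0]
    - [[0, 0, -0.035], 0]
    - [[0, 0, -0.035], 0]
    - [[0, 0, 0], 0]

```text
clock: 6.1
eef_pos: [0.5698, -0.2367, 0.1245]
ee_rot: [2.942, 1.074, 0.014]
contact_force: [1.2, -1.0, -0.2]
width: 0.504
```

>>> servo_tool:
  targets:
    - [[0.0128, -0.0355, 0], 0]
    - [[0.0128, -0.0355, 0], 0]
    - [[0.0128, -0.0355, 0], 0]
    - [[0.0128, -0.0355, 0], 0]
    - [[0.0128, -0.0355, 0], 0]
    - [[0.0128, -0.0355, 0], 0]
    - [[0.0128, -0.0355, 0], 0]
    - [[0.0128, -0.0355, 0], 0]
    - [[0.0128, -0.0355, 0], 0]
    - [[0.0128, -0.0355, 0], 0]
    - [[0, 0, 0], 0]

```text
clock: 7.02
eef_pos: [0.4317, 0.1241, 0.1145]
ee_rot: [-2.945, -1.085, 0.002]
contact_force: [1.2, -0.0, -0.7]
width: 0.502
```

>>> servo_tool:
  targets:
    - [[0, 0, 0], 0.123]
    - [[0, 0, 0], 0.123]
    - [[0, 0, 0], 0.123]
    - [[0, 0, 0], 0.123]
    - [[0, 0, 0], 0.123]
    - [[0, 0, 0], 0.123]
    - [[0, 0, 0], 0.123]
    - [[0, 0, 0], 0.123]
    - [[0, 0, 0], 0]
    - [[0, 0, 0], 0]

```text
clock: 7.85
eef_pos: [0.4344, 0.1192, 0.1149]
ee_rot: [3.11, -0.44, -0.001]
contact_force: [-1.4, -0.4, -1.0]
width: 0.502
```

Run:
```python
from rig import *
from h import *
s=state(); M=tool(s)
d=snapshot("wrist"); np.savez("w7.npz",**d); cv2.imwrite("pics/w7.png",d["image"])
```

```text
pos [0.43435646 0.11920968 0.11488223] yaw -0.28125892118581425 zax [-9.65830030e-04 -2.34572635e-04 -9.99999506e-01] F [-1.41303774 -0.35313861 -0.95012601] w 0.5020498600777885 t 7.85
```

View pics/w7.png

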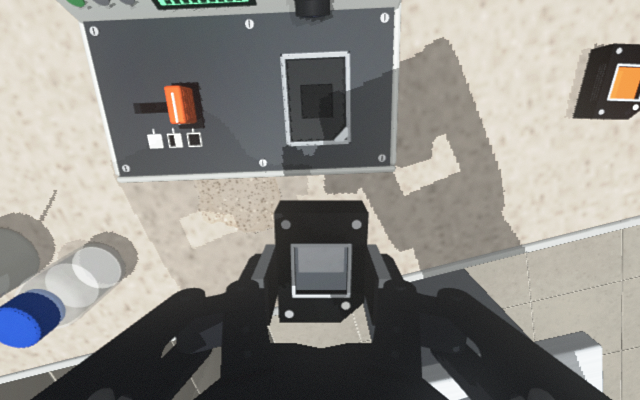

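Run:
```python
from h import *
d=dict(np.load("w7.npz")); crop(d,265,40,365,160,5,"pics/w7p.png"); crop(d,120,60,240,160,6,"pics/w7t.png"); crop(d,260,190,380,330,4,"pics/w7b.png")
```

```text
(no output)
```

View pics/w7p.png

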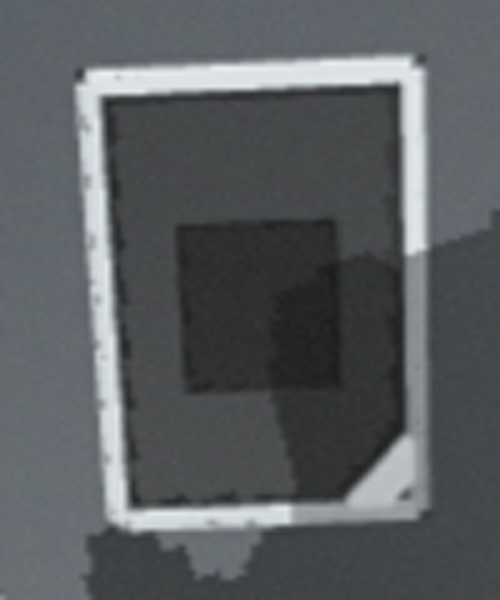

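View pics/w7t.png

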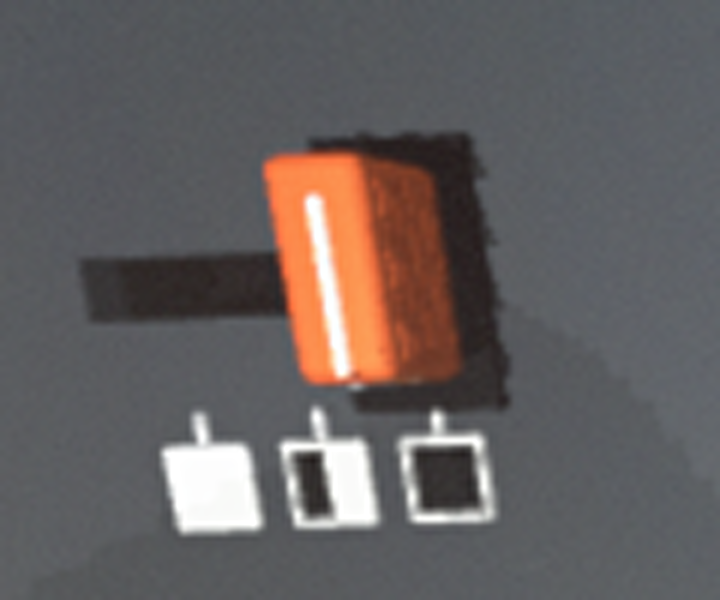

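View pics/w7b.png

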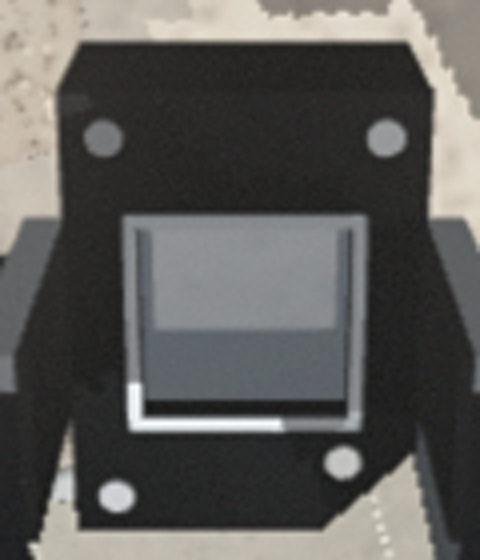

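Run:
```python
from h import *
d=dict(np.load("w7.npz"))
def f(p,o,s,z): return ray(d,o[0]+(p[0]+.5)/s-.5,o[1]+(p[1]+.5)/s-.5,z)
def rep(n,pts,o,s,z):
    g=np.array([f(p,o,s,z) for p in pts]); c=g.mean(0)
    a=g[0]+g[1]-g[2]-g[3]; b=g[0]+g[3]-g[1]-g[2]
    print(n,c.round(4),"yaw",np.arctan2(a[1],a[0]).round(4),np.arctan2(-b[0],b[1]).round(4),"len",(np.linalg.norm(a)/2).round(4),(np.linalg.norm(b)/2).round(4)); return c
rep("lead",[(78,72),(424,57),(427,515),(110,526)],(265,40),5,.05)
c=rep("apert",[(178,227),(337,218),(341,385),(186,393)],(265,40),5,.041)
b=rep("block",[(122,215),(368,215),(360,430),(130,432)],(260,190),4,.1657)
M=Ro.from_rotvec([3.11,-.44,-.001]).as_matrix(); print("block in tool",M.T@(b-[.4344,.1192,.1149]))
rep("tab",[(265,160),(358,155),(392,380),(304,382)],(120,60),6,.0745)
for n,p in [("shut",(438,432)),("half",(321,438)),("open",(203,443))]: print(n,f(p,(120,60),6,.05))
print(f((313,197),(120,60),6,.0745),f((343,374),(120,60),6,.0745))
```

```text
lead [0.5175 0.0976 0.05  ] yaw -0.2457 -0.2458 len 0.0678 0.0522
apert [0.5172 0.0977 0.041 ] yaw -0.2482 -0.2315 len 0.0257 0.0257
block [0.4342 0.1183 0.1657] yaw -0.2825 -0.2773 len 0.0298 0.0293
block in tool [ 4.50814704e-05  9.92004114e-04 -5.07993459e-02]
tab [0.5413 0.1958 0.0745] yaw -0.2529 -0.2465 len 0.0252 0.0108
shut [0.52238575 0.20118922 0.05      ]
half [0.52607458 0.2167354  0.05      ]
open [0.52992914 0.23238444 0.05      ]
[0.54946823 0.19425076 0.0745    ] [0.53004958 0.19914976 0.0745    ]
```

>>> servo_tool:
  targets:
    - [[0, 0, 0], -0.036]
    - [[0.02, 0, 0], 0]
    - [[0.025, 0, 0], 0]
    - [[0.025, 0, 0], 0]
    - [[0.0155, 0, 0], 0]
    - [[0, 0, 0.02], 0]
    - [[0, 0, 0.02], 0]
    - [[0, 0, 0.02], 0]
    - [[0, 0, 0.01], 0]
    - [[0, 0, 0], 0]
    - [[0, 0, 0], 0]
    - [[0, 0, 0], 0]

```text
clock: 8.9
eef_pos: [0.5187, 0.0986, 0.0466]
ee_rot: [-3.117, 0.388, -0.003]
contact_force: [0.4, 0.2, -0.0]
width: 0.5
```

Run:
```python
from rig import *
from h import *
s=state(); M=tool(s)
d=snapshot("wrist"); np.savez("w8.npz",**d); crop(d,230,120,410,260,4,"pics/w8.png")
print("delta",M.T@(np.array([.4344+.0832,.1192-.0207,0])-s["eef_pos"]))
```

```text
pos [0.51865325 0.09858734 0.04661687] yaw -0.24753250144428166 zax [ 1.97744408e-03  1.94753329e-04 -9.99998026e-01] F [ 0.42415676  0.18818155 -0.01437315] w 0.5003677513891578 t 8.9
delta [-0.0010869   0.00037412  0.04661468]
```

View pics/w8.png

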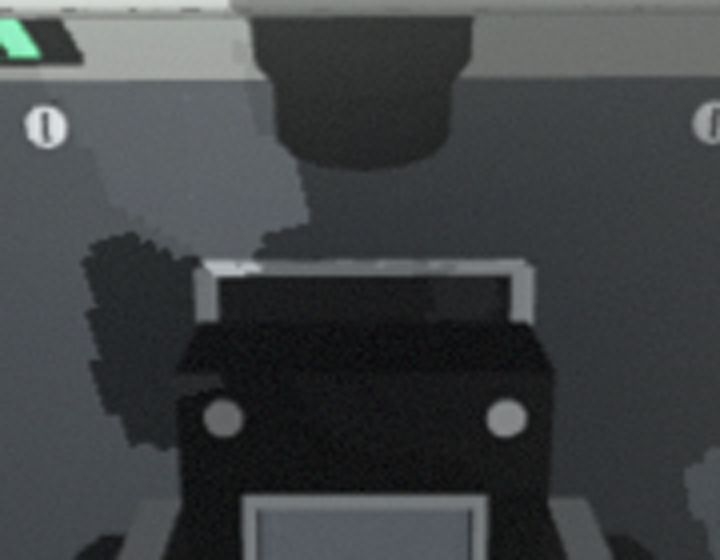

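```bash
cat > m.py <<'E'
from h import *
def meas(fn,o,s,tcp,lead,bot,top,zl=.05,yaw=None):
    d=dict(np.load(fn)); f=lambda p,z: ray(d,o[0]+(p[0]+.5)/s-.5,o[1]+(p[1]+.5)/s-.5,z)
    y=yaw; X=np.array([np.cos(y),np.sin(y),0]); Y=np.array([-np.sin(y),np.cos(y),0])
    for n,pp,z,h in (("lead",lead,zl,.03425),("bot",bot,tcp+.0288,.03),("top",top,tcp+.0508,.03)):
        a,b=[f(p,z) for p in pp]; m=(a+b)/2; e=a-b
        print(n,"mid along X",(m@X-h).round(4),"Y",(m@Y).round(4),"w",np.linalg.norm(e).round(4),"yaw",np.arctan2(-e[0],e[1]).round(4))
E
python3 - <<'E'
from m import *
meas("w8.npz",(230,120),4,.0466,[(194,262),(535,262)],[(197,322),(530,322)],[(180,372),(553,372)],yaw=-.246)
E
```

```text
lead mid along X 0.4775 Y 0.2209 w 0.0526 yaw -0.2484
bot mid along X 0.4792 Y 0.221 w 0.0447 yaw -0.2483
top mid along X 0.4793 Y 0.2206 w 0.0433 yaw -0.2483
```

>>> servo_tool:
  targets:
    - [[-0.0014, 0, 0.006], 0]
    - [[0, 0, 0.006], 0]
    - [[0, 0, 0.006], 0]
    - [[0, 0, 0], 0]
    - [[0, 0, 0], 0]
    - [[0, 0, 0], 0]

```text
clock: 9.45
eef_pos: [0.5163, 0.0988, 0.0272]
ee_rot: [3.117, -0.389, -0.0]
contact_force: [0.2, -0.3, -0.5]
width: 0.502
```

Run:
```python
from rig import *
from h import *
s=state(); M=tool(s)
d=snapshot("wrist"); np.savez("w9.npz",**d); crop(d,260,160,380,240,6,"pics/w9.png")
```

```text
pos [0.5162992  0.09880751 0.02720435] yaw -0.24819207007912367 zax [-2.40508891e-04 -3.84172637e-06 -9.99999971e-01] F [ 0.20883073 -0.33973795 -0.53923588] w 0.5016491005745608 t 9.45
```

View pics/w9.png

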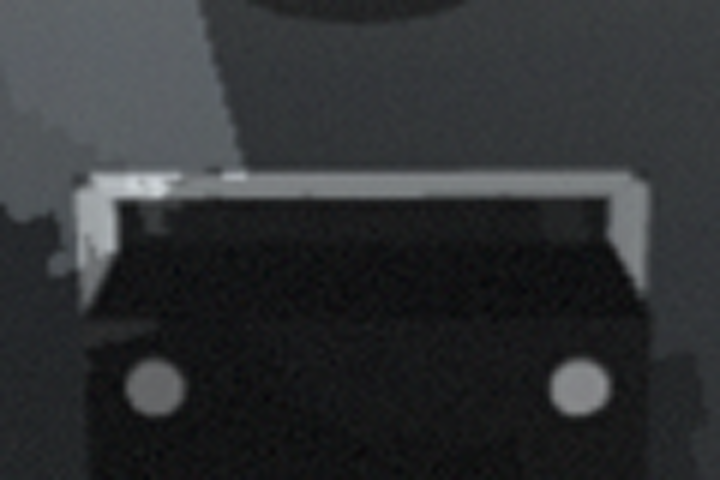

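Run:
```python
from m import *
meas("w9.npz",(260,160),6,.0272,[(75,172),(648,173)],[(117,243),(610,243)],[(87,318),(650,318)],yaw=-.248)
d=dict(np.load("w9.npz")); im=d["image"][160:240,260:380].copy(); im=cv2.resize(cv2.convertScaleAbs(im,alpha=3.5),None,fx=6,fy=6,interpolation=cv2.INTER_CUBIC); cv2.imwrite("pics/w9b.png",im)
```

```text
lead mid along X 0.4773 Y 0.2221 w 0.0526 yaw -0.251
bot mid along X 0.4765 Y 0.2219 w 0.044 yaw -0.2492
top mid along X 0.4767 Y 0.2214 w 0.0435 yaw -0.2491
```

View pics/w9b.png

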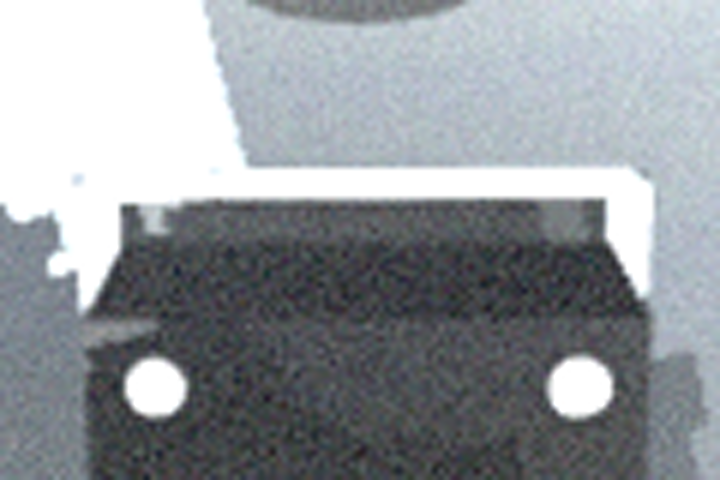

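>>> servo_tool:
  targets:
    - [[0.0007, -0.0003, 0.003], 0]
    - [[0, 0, 0.003], 0]
    - [[0, 0, 0.003], 0]
    - [[0, 0, 0.002], 0]
    - [[0, 0, 0.002], 0]
    - [[0, 0, 0], 0]
    - [[0, 0, 0], 0]

```text
clock: 10.08
eef_pos: [0.517, 0.0989, 0.0141]
ee_rot: [3.117, -0.389, -0.001]
contact_force: [-0.1, 0.1, -1.0]
width: 0.503
```

Run:
```python
from rig import *
from h import *
s=state(); M=tool(s)
d=snapshot("wrist"); np.savez("w10.npz",**d); im=cv2.resize(cv2.convertScaleAbs(d["image"][150:250,250:390],alpha=3),None,fx=5,fy=5,interpolation=cv2.INTER_CUBIC); cv2.imwrite("pics/w10.png",im)
```

```text
pos [0.51697898 0.09892194 0.01414839] yaw -0.24816703827548084 zax [-3.48878133e-04 -4.37246833e-06 -9.99999939e-01] F [-0.09956643  0.10421095 -0.99468034] w 0.5026493342759474 t 10.0833
```

View pics/w10.png

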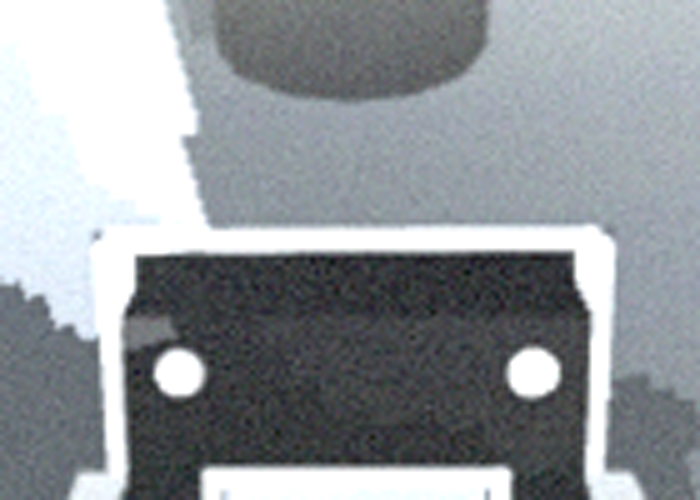

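The block is inside the pocket with no contact yet. Going down gently to the floor.

>>> servo_tool:
  targets:
    - [[0, 0, 0.001], 0]
    - [[0, 0, 0.001], 0]
    - [[0, 0, 0.0005], 0]
    - [[0, 0, 0], 0]
    - [[0, 0, 0], 0]

```text
clock: 10.55
eef_pos: [0.5173, 0.0989, 0.0123]
ee_rot: [-3.117, 0.389, -0.0]
contact_force: [-0.8, -0.8, 3.5]
width: 0.503
```

>>> servo_tool:
  targets:
    - [[0, 0, 0], 0]
    - [[0, 0, 0], 0]
    - [[0, 0, 0], 0]
    - [[0, 0, 0], 0]
  hand: 0.062

```text
clock: 10.88
eef_pos: [0.5171, 0.0989, 0.0117]
ee_rot: [-3.117, 0.389, -0.0]
contact_force: [-1.2, 0.6, 0.2]
width: 0.726
```

>>> servo_tool:
  targets:
    - [[0, 0, -0.01], 0]
    - [[0, 0, -0.02], 0]
    - [[0, 0, -0.03], 0]
    - [[0, 0, -0.03], 0]
    - [[-0.03, 0, -0.02], 0]
    - [[-0.03, 0, 0], 0]
    - [[-0.02, 0, 0], 0]
    - [[0, 0, 0], 0]
    - [[0, 0, 0], 0]

```text
clock: 11.63
eef_pos: [0.4394, 0.1188, 0.1227]
ee_rot: [-3.117, 0.387, -0.003]
contact_force: [-0.7, 0.0, -0.5]
width: 0.729
```

Run:
```python
from rig import *
from h import *
s=state(); M=tool(s)
d=snapshot("wrist"); np.savez("w11.npz",**d); cv2.imwrite("pics/w11.png",d["image"]); crop(d,265,20,385,160,4,"pics/w11c.png")
```

```text
pos [0.43939046 0.11881641 0.12265214] yaw -0.24731093128453108 zax [ 1.94779996e-03  1.72816012e-04 -9.99998088e-01] F [-0.66696809  0.02523853 -0.51263862] w 0.7288929063314291 t 11.6333
```

View pics/w11.png

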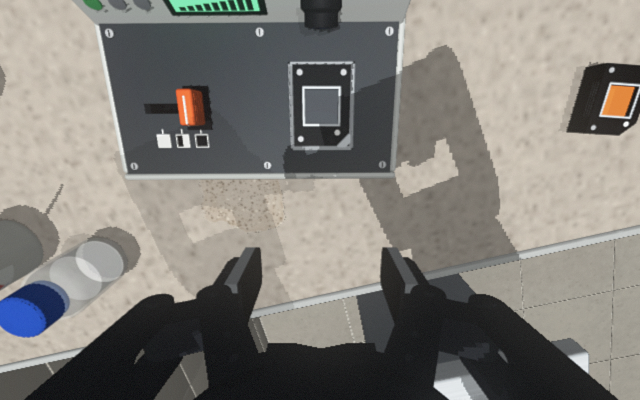

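View pics/w11c.png

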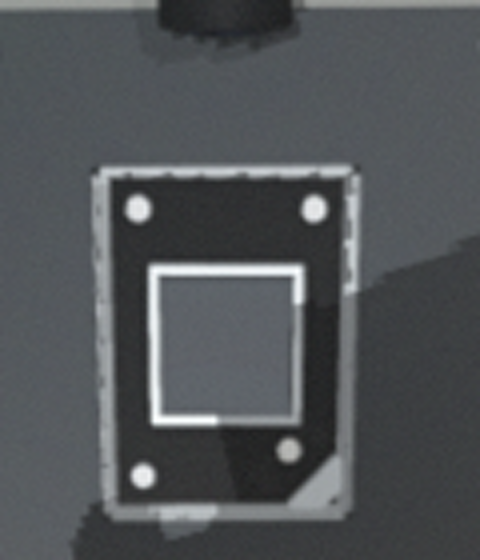

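Run:
```python
from h import *
d=dict(np.load("w11.npz"))
def X(u,v):
    z=np.median(d["depth"][v-1:v+2,u-1:u+2]); return d["R"].T@(np.linalg.inv(d["K"])@[u,v,1]*z-d["t"])
for n,p in {"TL":(297,84),"TR":(347,82),"BL":(303,126),"BR":(345,120),"top mid":(322,79),"bot mid":(312,144),"deckR":(372,100),"deckL":(270,100),"tabtop":(184,105)}.items(): print(n,X(*p).round(4))
f=lambda p,z: ray(d,265+(p[0]+.5)/4-.5,20+(p[1]+.5)/4-.5,z)
g=np.array([f(p,.063) for p in [(148,265),(305,265),(302,423),(153,425)]]); print(g.mean(0)); a=g[0]+g[1]-g[2]-g[3]; print(np.arctan2(a[1],a[0]))
l=np.array([f(p,.05) for p in [(93,168),(358,168),(350,518),(107,518)]]); print(l.mean(0)); a=l[0]+l[1]-l[2]-l[3]; print(np.arctan2(a[1],a[0]))
```

```text
TL [0.5378 0.1116 0.0634]
TR [0.5299 0.0745 0.0635]
BL [0.507  0.1153 0.0638]
BR [0.5032 0.0821 0.0633]
top mid [0.5365 0.0923 0.0639]
bot mid [0.4917 0.1119 0.0638]
deckR [0.5127 0.0564 0.0505]
deckL [0.5331 0.1367 0.0508]
tabtop [0.543  0.1955 0.0754]
[0.51784052 0.09755819 0.063     ]
-0.2413758175431127
[0.5175341  0.09761659 0.05      ]
-0.23884929862287102
```

Run:
```python
from h import *
d=dict(np.load("w11.npz"))
print("cap",ray(d,36,308,.103),"base",ray(d,103,258,0), "grey thing base",ray(d,15,245,0))
```

```text
cap [0.42454723 0.35541424 0.103     ] base [0.42195772 0.37894538 0.        ] grey thing base [0.46111098 0.46787919 0.        ]
```

>>> servo_tool:
  targets:
    - [[0.02, -0.025, 0], 0]
    - [[0.02, -0.025, 0], 0]
    - [[0.02, -0.025, 0], 0]
    - [[0.02, -0.0255, 0], 0]
    - [[0, 0, 0], 0]
    - [[0, 0, 0], 0]
    - [[0, 0, 0], 0]
  hand: 0.04
  force: 30

```text
clock: 12.27
eef_pos: [0.542, 0.1959, 0.1211]
ee_rot: [3.117, -0.389, -0.002]
contact_force: [0.4, 0.0, 0.2]
width: 0.471
```

Run:
```python
from rig import *
from h import *
s=state(); M=tool(s)
print("delta",M.T@(np.array([.5416,.1969,.016])-s["eef_pos"]))
d=snapshot("wrist"); np.savez("w12.npz",**d); crop(d,220,130,420,280,4,"pics/w12.png")
```

```text
pos [0.5419804  0.19594471 0.12110174] yaw -0.24851978845836065 zax [-1.48157896e-03 -6.07263241e-04 -9.99998718e-01] F [0.40705868 0.04598556 0.2410655 ] w 0.47053072273878077 t 12.2667
delta [-0.00046845 -0.00093254  0.10510159]
```

View pics/w12.png

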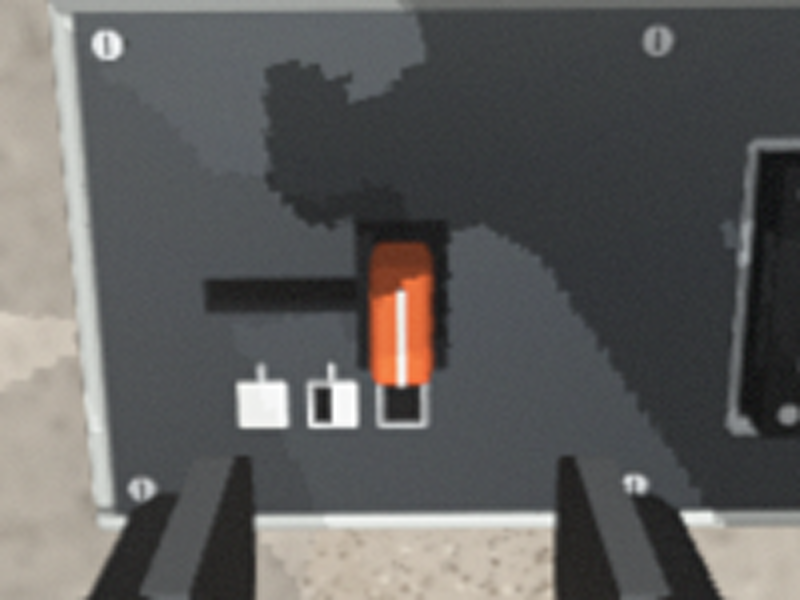

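>>> servo_tool:
  targets:
    - [[0, -0.0005, 0.015], 0]
    - [[0, 0, 0.015], 0]
    - [[0, 0, 0.015], 0]
    - [[0, 0, 0.015], 0]
    - [[0, 0, 0.015], 0]
    - [[0, 0, 0.012], 0]
    - [[0, 0, 0.01], 0]
    - [[0, 0, 0.007], 0]
    - [[0, 0, 0], 0]
    - [[0, 0, 0], 0]

```text
clock: 13.15
eef_pos: [0.5419, 0.1967, 0.0178]
ee_rot: [3.117, -0.389, -0.0]
contact_force: [-0.6, -0.3, 0.1]
width: 0.469
```

Run:
```python
from rig import *
from h import *
s=state(); M=tool(s)
d=snapshot("wrist"); np.savez("w13.npz",**d); crop(d,220,150,420,300,4,"pics/w13.png")
d=snapshot("side"); np.savez("s13.npz",**d); crop(d,320,130,440,220,6,"pics/s13.png")
```

```text
pos [0.54187128 0.19672181 0.01783324] yaw -0.24836947800590548 zax [-1.84391331e-04 -7.83816379e-06 -9.99999983e-01] F [-0.55140909 -0.28647254  0.08006053] w 0.46933923868207345 t 13.15
```

View pics/w13.png

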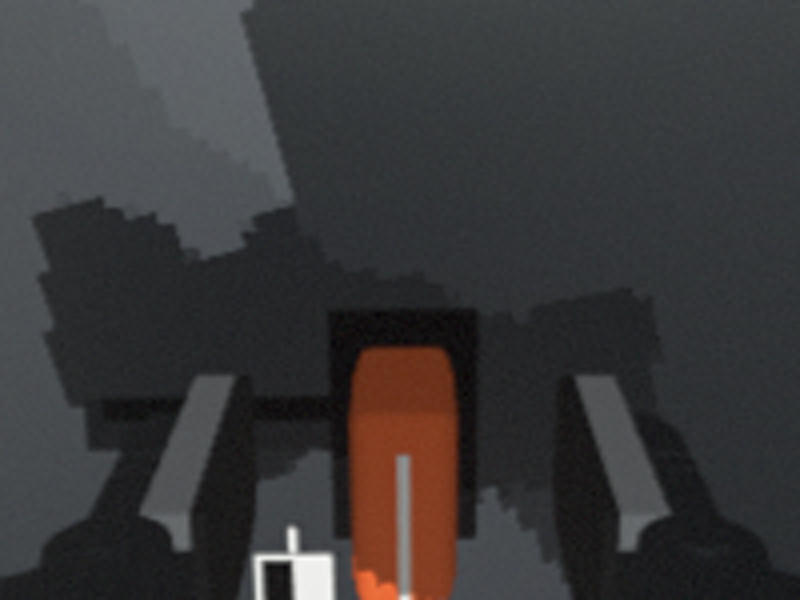

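View pics/s13.png

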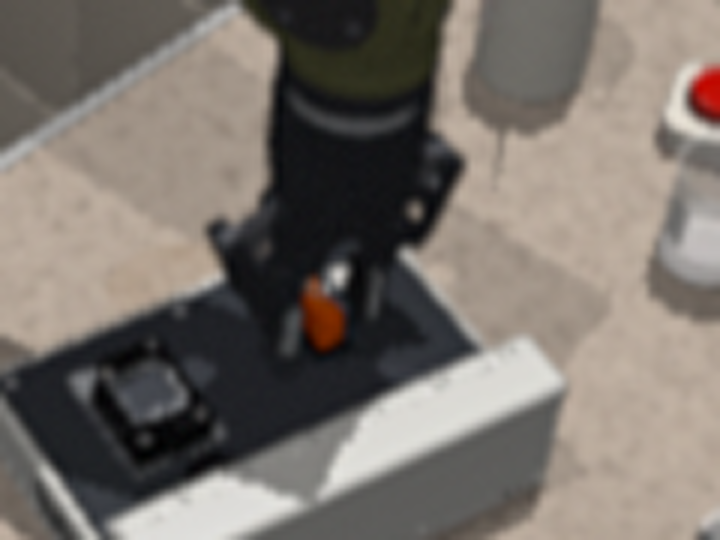

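Tab centred (col 405) between the pads (255, 557). I'll close on it.

>>> servo_tool:
  targets:
    - [[0, 0, 0], 0]
    - [[0, 0, 0], 0]
    - [[0, 0, 0], 0]
    - [[0, 0, 0], 0]
    - [[0, 0, 0], 0]
    - [[0, 0, 0], 0]
  hand: 0.0
  force: 40

```text
clock: 13.75
eef_pos: [0.5424, 0.1967, 0.0187]
ee_rot: [3.117, -0.388, 0.001]
contact_force: [-1.4, -1.6, 5.0]
width: 0.133
```

Run:
```python
from rig import *
from h import *
s=state(); M=tool(s)
d=snapshot("wrist"); np.savez("w14.npz",**d); crop(d,220,200,420,350,4,"pics/w14.png")
```

```text
pos [0.54241188 0.19673915 0.01870588] yaw -0.24787004455007483 zax [ 8.96099011e-04 -2.67393062e-04 -9.99999563e-01] F [-1.43582203 -1.62627286  5.03562405] w 0.1329250763501708 t 13.75
```

View pics/w14.png

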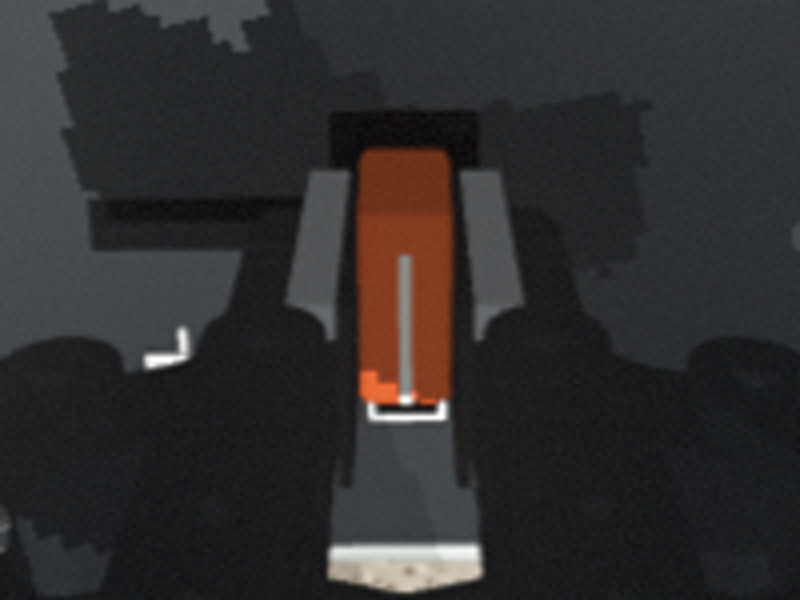

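>>> servo_tool:
  targets:
    - [[0, -0.003, 0], 0]
    - [[0, -0.003, 0], 0]
    - [[0, -0.003, 0], 0]
    - [[0, -0.003, 0], 0]
    - [[0, -0.002, 0], 0]
    - [[0, -0.002, 0], 0]
    - [[0, 0, 0], 0]
    - [[0, 0, 0], 0]
    - [[0, 0, 0], 0]

```text
clock: 14.55
eef_pos: [0.546, 0.2113, 0.0187]
ee_rot: [3.115, -0.388, -0.0]
contact_force: [-3.0, -6.0, 8.0]
width: 0.131
```

Run:
```python
from rig import *
from h import *
s=state(); M=tool(s); e=s["eef_pos"]-np.array([.5424,.1967,.0187]); print("Y travel",e@[.2435,.9699,0],"X",e@[.9699,-.2435,0])
d=snapshot("wrist"); np.savez("w15.npz",**d); crop(d,260,220,380,310,6,"pics/w15.png")
d=snapshot("side"); np.savez("s15.npz",**d); crop(d,320,130,440,220,6,"pics/s15.png")
d=snapshot("scene"); np.savez("c15.npz",**d); cv2.imwrite("pics/c15.png",d["image"])
```

```text
pos [0.5459503 0.211256  0.0187033] yaw -0.24763261883998688 zax [-3.81006144e-04 -2.26561811e-03 -9.99997361e-01] F [-2.95300017 -5.99751125  7.95038565] w 0.1307796793270918 t 14.55
Y travel 0.014982364297364725 X -0.0001009475050018421
```

View pics/w15.png

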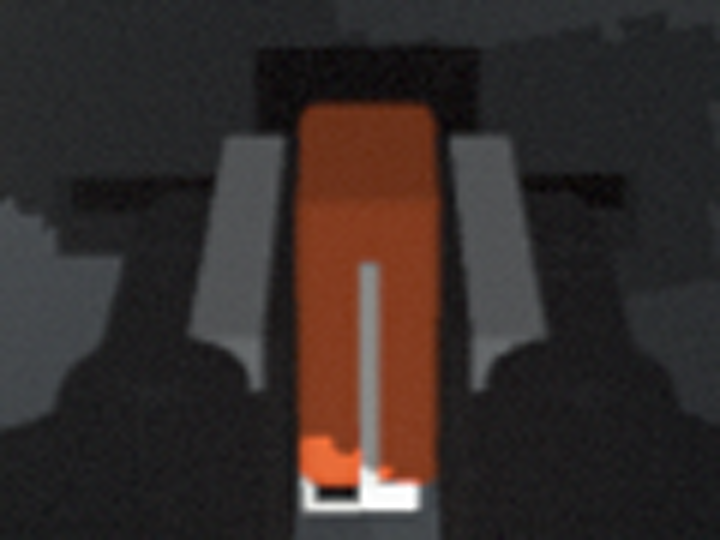

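View pics/s15.png

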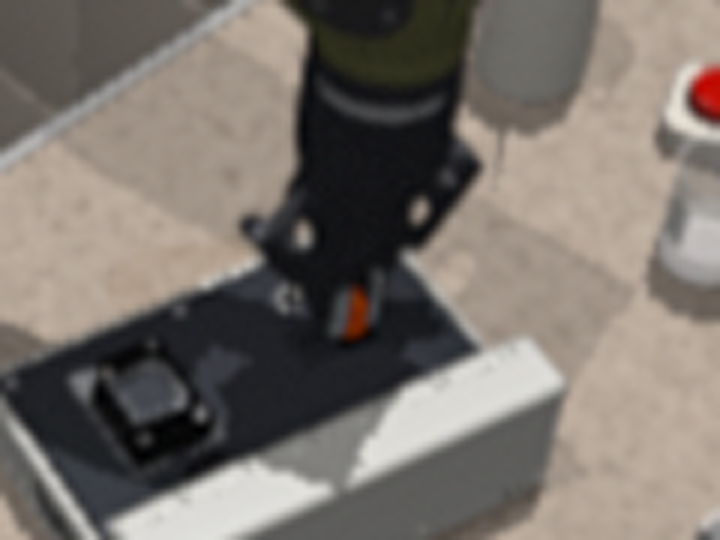

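Run:
```python
from h import *
Y=np.array([.2435,.9699,0])
def f(fn,o,s,p,z):
    d=dict(np.load(fn)); return ray(d,o[0]+(p[0]+.5)/s-.5,o[1]+(p[1]+.5)/s-.5,z)@Y
a=f("w14.npz",(220,200),4,(405,395),.0745)-f("w14.npz",(220,200),4,(408,412),.05)
b=f("w15.npz",(260,220),6,(370,440),.0745)-f("w15.npz",(260,220),6,(361.5,495),.05)
print(a,b)
print("line shift", f("w15.npz",(260,220),6,(369,400),.0745)-f("w14.npz",(220,200),4,(405,340),.0745))
```

```text
0.000374388965848238 -0.0008077197359377397
line shift 0.014971885800400986
```

>>> servo_tool:
  targets:
    - [[0, -0.001, 0], 0]
    - [[0, 0, 0], 0]
    - [[0, 0, 0], 0]
    - [[0, 0, 0], 0]

```text
clock: 15.03
eef_pos: [0.5462, 0.2121, 0.0187]
ee_rot: [3.115, -0.388, -0.0]
contact_force: [-3.3, -5.7, 7.7]
width: 0.131
```

Run:
```python
from rig import *
from h import *
s=state(); M=tool(s); e=s["eef_pos"]-np.array([.5424,.1967,.0187]); print("Y travel",e@[.2435,.9699,0],"X",e@[.9699,-.2435,0])
d=snapshot("wrist"); np.savez("w16.npz",**d); im=cv2.resize(cv2.convertScaleAbs(d["image"][220:310,260:380],alpha=1.6),None,fx=6,fy=6,interpolation=cv2.INTER_CUBIC); cv2.imwrite("pics/w16.png",im)
```

```text
pos [0.54617929 0.2120899  0.01869323] yaw -0.24764173075333537 zax [-4.52878975e-04 -2.41214751e-03 -9.99996988e-01] F [-3.34653971 -5.67935061  7.66505081] w 0.13058835511434877 t 15.0333
Y travel 0.015846921036645152 X -8.190840039189401e-05
```

View pics/w16.png

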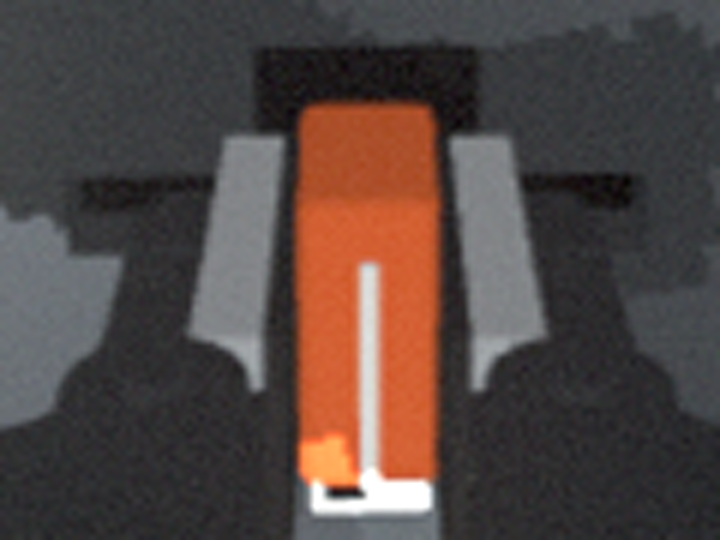

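View pics/c15.png

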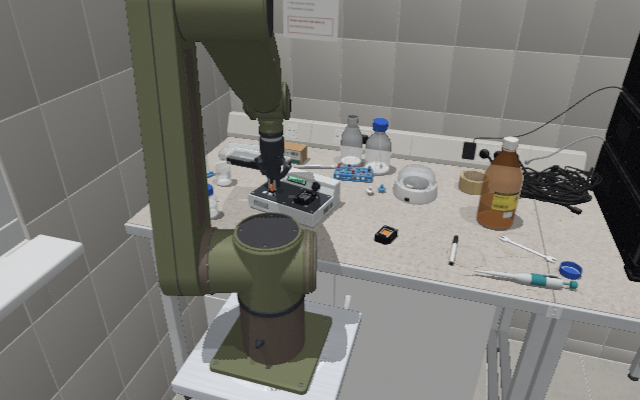

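The line (col 369) now meets the half mark (centre ~371) with the same parallax as at shut. I'll hold for a moment to check it doesn't creep and that the block is still home.

>>> servo_tool:
  targets:
    - [[0, 0, 0], 0]
    - [[0, 0, 0], 0]
    - [[0, 0, 0], 0]
    - [[0, 0, 0], 0]
    - [[0, 0, 0], 0]
    - [[0, 0, 0], 0]
    - [[0, 0, 0], 0]
    - [[0, 0, 0], 0]
    - [[0, 0, 0], 0]
    - [[0, 0, 0], 0]
    - [[0, 0, 0], 0]
    - [[0, 0, 0], 0]

```text
clock: 16.08
eef_pos: [0.5462, 0.2121, 0.0187]
ee_rot: [3.115, -0.388, -0.0]
contact_force: [-2.8, -5.8, 8.1]
width: 0.129
```

Run:
```python
from rig import *
from h import *
s=state(); M=tool(s); e=s["eef_pos"]-np.array([.5424,.1967,.0187]); print("Y travel",e@[.2435,.9699,0])
d=snapshot("wrist"); a=dict(np.load("w16.npz"))
def line(im): 
    r=im[265:290,312:330].astype(float).mean(2).mean(0); w=np.clip(r-np.median(r)-20,0,None); return (w*np.arange(312,330)).sum()/w.sum()
print(line(a["image"]),line(d["image"]))
d=snapshot("side"); crop(d,235,130,435,280,4,"pics/s17.png")
```

```text
pos [0.54616533 0.21208007 0.01870957] yaw -0.2477347375800374 zax [-4.69795398e-04 -2.39153560e-03 -9.99997030e-01] F [-2.84941577 -5.83495242  8.09623151] w 0.12889198113057546 t 16.0833
Y travel 0.01583398554405949
320.97833030625657 320.9752931585878
```

View pics/s17.png

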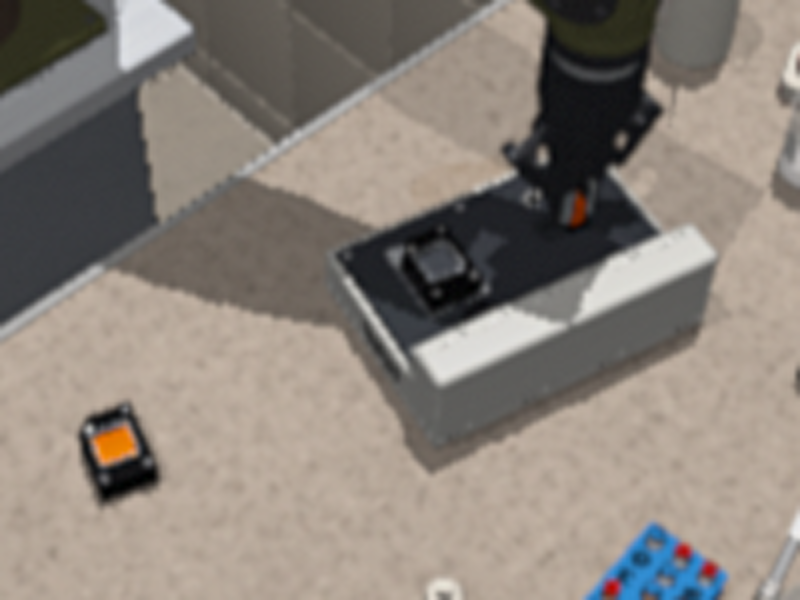

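The pose is steady, the block is still home, and the amber block is where it was. Handing in.

```bash
python3 -c "
from rig import *
print(sign_off())"
```

```text
the job is handed in; nothing more can be done
None
```

The grey block is seated and released in the pocket. I then gripped the orange tab, slid it to the half-open mark, and handed in at about 16.1 s while still holding it.

**Block:** After I let go, its four corners read 63.3–63.9 mm against a deck of about 50.6 mm, so it is flat and about 13 mm proud as specified. Its centre and yaw were within about 0.3 mm and 0.003 rad of the pocket's. The clipped corner is at the keyed corner. The last side view still showed it in the pocket.

**Shutter:** The arm had moved 15.8 mm from the shut position at the last reading. The tab's white line met the half mark to within a few tenths of a millimetre and did not creep over a 1 s hold. The spring load was about 6.5 N.

**Bystanders:** The amber block looked unmoved in the last side view, and I did not touch the other bench items.

**Disagreements with the brief:**
- **Finger length:** The fingers actually end about 43 mm short of the reported tool point. My first grip closed in the air above the block, with no contact. I corrected the height from the camera depth and gripped again.
- **Block angle:** The grey block lay at about 0.70 rad to world x, not within 0.5 rad. Both cameras agreed on this.

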